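# Coffee sample carousel to drawer

### The job

Pull the cabinet's drawer out to its stop, then turn the carousel to bring each bay with an orange-lidded jar to the gap in the wire guard at the red pointer, lift the jar out there and put it in the drawer, until all the orange-lidded jars are in. Then push the drawer fully shut, and leave the carousel turned so that one of the blue-lidded jars stands at the middle of the gap, ready for the next test. The other blue-lidded jars stay standing in the carousel, and the two cups stay where they are.

Things in the scene. Friction and masses are not known exactly. Their poses are not given: they have to be found in the camera images.
- foot: fixed black foot of the carousel, origin on its axis at table height; its -x side, marked by a red pointer on the table, is the front. Carries a steel wire guard (8 mm wire, 122 mm high, arcs of radius 125 and 192 mm, posts at 192 mm) over all bays but a gap 50 deg to each side of the front; it bars lifting from other bays, about 14 mm over the lids
- front_bay (a point): fixed point 125 mm in front of the carousel's axis, 34 mm high (disc's top): where the centre of a bay facing the front stands. Six bays every 60 deg, centres 125 mm from the axis, between 20 mm high fins, a 20 mm high core of radius 72 mm and a 14 mm high rim of radius 172 mm; jars stand loosely in them, at most one a bay
- knob (a point): black bar knob on the axis of the white turning disc (356 mm across); point at grip height, 143 mm above the table; x along the bar and towards a bay's centre. Bar 75 mm long, 18 mm wide, from 120 to 162 mm high. It turns the disc endlessly either way; the disc stays where left (friction about 0.12 N m)
- drawer (a joint): the green cabinet's only drawer: 0 shut, grows as it is pulled out, stop at 0.17 m; about 2 N of friction, stays where left. Cabinet 360 mm wide, 260 mm deep, 120 mm high, its front edge at the back of the drawer's white front
- handle (a point): middle of the drawer's steel bar handle, 88 mm above the table. Bar 12 mm thick, 140 mm long along y, 42 mm before the drawer's white front, which is 14 mm thick with its top 106 mm above the table. The drawer pulls out along this point's -x
- load_spot (a point): point on the drawer's inner floor, 18 mm above the table, 80 mm behind the inside of its front, midway across; moves with the drawer, axes as the handle's. Inside: 304 mm wide (y), 212 mm deep, side walls 49 mm high. At the stop, the floor from -80 to +90 mm in x from here is open to above. The cabinet's roof leaves room for 90 mm tall things
- orange0_c (a point): orange-lidded hexagonal jar with an orange hexagonal lid and dark red contents, 56 mm across flats, 65 mm across corners, 70 mm tall with its lid, 0.2 kg. Point: the jar's centre, 35 mm up; z runs along the jar towards its lid, x points at a corner (flats face +-30 and +-90 deg from x). None if absent from this run
- orange1_c (a point): orange-lidded hexagonal jar with an orange hexagonal lid and dark red contents, 56 mm across flats, 65 mm across corners, 70 mm tall with its lid, 0.2 kg. Point: the jar's centre, 35 mm up; z runs along the jar towards its lid, x points at a corner (flats face +-30 and +-90 deg from x). None if absent from this run
- orange2_c (a point): orange-lidded hexagonal jar with an orange hexagonal lid and dark red contents, 56 mm across flats, 65 mm across corners, 70 mm tall with its lid, 0.2 kg. Point: the jar's centre, 35 mm up; z runs along the jar towards its lid, x points at a corner (flats face +-30 and +-90 deg from x). None if absent from this run
- blue0_c (a point): blue-lidded hexagonal jar with a blue hexagonal lid and cream contents, 56 mm across flats, 65 mm across corners, 70 mm tall with its lid, 0.2 kg. Point: the jar's centre, 35 mm up; z runs along the jar towards its lid, x points at a corner (flats face +-30 and +-90 deg from x). None if absent from this run
- blue1_c (a point): blue-lidded hexagonal jar with a blue hexagonal lid and cream contents, 56 mm across flats, 65 mm across corners, 70 mm tall with its lid, 0.2 kg. Point: the jar's centre, 35 mm up; z runs along the jar towards its lid, x points at a corner (flats face +-30 and +-90 deg from x). None if absent from this run
- blue2_c (a point): blue-lidded hexagonal jar with a blue hexagonal lid and cream contents, 56 mm across flats, 65 mm across corners, 70 mm tall with its lid, 0.2 kg. Point: the jar's centre, 35 mm up; z runs along the jar towards its lid, x points at a corner (flats face +-30 and +-90 deg from x). None if absent from this run
- orange_cup: small orange cup, 72 mm wide and 60 mm high, a bystander (origin: under its centre)
- blue_cup: blue cup, 84 mm wide and 85 mm high, a bystander (origin: under its centre)
Not all that is in view belongs to the job. What is shaped like the part that bears orange2_c but yellow is not meant.

How it is judged:
By the outcome, as a careful person would: the job done as asked, in the order asked, and still so for the second after the job is handed in, with the robot touching nothing.
Of orange0, orange1, orange2 only 2 to 3 are there at a start; the rules pass over those that are not, and their reading is None.
Of blue0, blue1, blue2 only 2 to 3 are there at a start; the rules pass over those that are not, and their reading is None.
At some moment in a run one of orange0, orange1, orange2 may be knocked a few centimetres aside while the robot is not near it.
Once in a run the grip may slacken for a moment while it holds something.
It also fails if it takes over 210 s, if anything falls off the work surface, if the arm or the gripper's body presses on something with over 40 N, if the wrist force passes 120 N, or if a joint passes its speed limit or range.

### The arm

A 6-joint arm with a two-finger parallel gripper is mounted at the origin on the work surface. World frame = base frame: x ahead of the robot, y to its left, z up, the work surface at z = 0. Lengths are in m, angles in rad, forces in N, time in s.
With the tool pointing down it reaches from about 0.35 to 0.775 m from the base axis. Payload 7.3 kg.
Tool frame: the origin (TCP) lies on the centre line of the jaws, within the pads' length; the fingertips stand 17 mm ahead of it and the grasp point (between the pads) lies 2 mm behind it (robot.tcp_to_tips is the distance from the TCP to the fingertips, in m); z points along the fingers, y is the line along which they close (so a half turn about z gives the same grasp; the last joint's range is limited). The gripper opens to 92 mm and grips with 3 to 60 N. Pads are 19 mm wide; open, the fingers measure 130 mm over their backs; the gripper's body (75 mm by 190 mm) begins 47 mm behind the grasp point.
Start: joints at [1.19, 0.342, 1.524, -0, 1.275, -0.146], TCP at [0.122, 0.511, 0.244] pointing down, gripper open.
Joint ranges: [-2.53, 2.53], [-0.77, 2.02], [0.04, 2.7], [-1, 4.14], [0.28, 2.66], [-3.11, 3.11]. Speed limits (rad/s): [2.57, 2.57, 3.14, 3.14, 3.14, 3.14].

### API

Orientations are given as [roll, pitch, yaw] about the fixed x, y, z axes, in that order (R = Rz(yaw) Ry(pitch) Rx(roll)).
In Python, from cell import robot gives the robot as it stands. The module is installed in compiled form; this text tells all that it offers.
- The arm moves only by the tool carry_out, never from a script. Its argument "commands" is a list of rows, each a list of 3 entries, a list of its own where there are three numbers: the shift along the tool's x, y, z in m, then the turn about the tool's z in rad, then the opening, from 0 (shut) to 1 (fully open). In form: [[[dx, dy, dz], yaw, claw], ...]. A call has 1 to 20 rows; each row shifts and turns the commanded pose from where the row before left it, along the tool's axes as they then stand; what a row does not reach is not made up. A row lasts 1/8 s, in which the tool goes at most 62.5 mm and 10.7 degrees, less where a joint would pass 70% of its speed; a pose out of reach is approached as far as the arm can. A call is refused whole if a number of a shift passes 0.0625 or a number of a turn 0.188, either way. A call with a gripper value outside its range is refused whole. The fingers move at their own pace and stop on an object; "newtons" is the grip in N (left out, the last holds). Time passes only in rows, so rows that do not move let the fingers close. It gives the time, the measured TCP pose, the force, the opening and the grip force at its end, in the units of the state.
- robot.observe(): the state, without advancing time (a new reading comes with each control period).
- robot.read_camera(name): name is "side" or "top"; returns a dict with "pixels" (400x640x3 uint8, red, green, blue), "fx", "fy", "cx", "cy" (pixels), "view" (4x4, takes a point from world to camera coordinates). Camera axes: x right, y up, looking along -z (the intrinsics and any distortion apply to the point x, -y, -z); pixel columns grow to the right and rows downward; lengths in m; the calibration is good to about 2 mm. A picture is of the moment at which its call begins. There is no depth.
- robot.hand_in(): hands the job in; it is judged then, once.
Trained networks look in a picture, given as the dict that the camera call returned (one of the last four; its "shot" number tells which), for a name from the list of things; names that differ only in an ending like _2 or _b are one class to them, and where a whole thing is asked for, a point or a joint stands for the part that bears it (a point fixed in the world has none). Each returns a list of dicts, best first, with "p" (0 to 1); they miss things now and then, are a little off and sometimes report something else, mostly with a low value. They report only what shows in the picture. A call takes as long as a camera call. They do not tell look-alikes from the thing itself.
- robot.find_in(picture, name): "at" ([column, row] in pixels, amid what is visible of it).
- robot.tip_of(picture, name): "at" ([column, row] in pixels: a listed point, or the origin of a listed thing).
The state is a dict: "time": time; "qpos": joint angles; "qvel": joint speeds; "joint_efforts": joint torques, N m; "tool_pos": TCP position; "tool_rot": TCP orientation; "contact_force": force on the tool from outside, world axes, zero at the start; "torque": the same for the moment, N m; "opening": finger opening in m; "grip_force": force on a finger pad.
Only numpy, scipy, OpenCV 4.12 (cv2) and the standard library are available. Lean on these libraries where they do the work, as an engineer would, in place of code of your own. Each camera call takes 0.05 s, during which the arm holds its last target. There are 200 camera calls.

## Working session

There is one attempt and no reset: what is moved stays moved. The work goes in short steps, Python scripts to look and compute and a tool call to move; the robot and the scene stay as the last step left them, time stands still between calls to the robot, and variables do not carry over. Pictures are saved under pics/ and viewed, at most 14 in all, crops included, and the job is handed in when it is done.

Besides the shell and the picture viewer there is one more tool, called as name(argument=value, ...) on one line, values as JSON. carry_out: Moves the arm, as the interface text tells. Its arguments: {"type":"object","properties":{"commands":{"type":"array"},"newtons":{"type":"number"}},"required":["commands"]}

```bash
mkdir -p pics; cat > h.py <<'E'
from cell import robot
import numpy as np, cv2
def shot(n,save=None):
    p=robot.read_camera(n)
    if save: cv2.imwrite('pics/'+save,cv2.cvtColor(p['pixels'],cv2.COLOR_RGB2BGR))
    return p
def ray(p,uv):
    V=np.array(p['view']);R=V[:3,:3];c=-R.T@V[:3,3]
    d=R.T@np.array([(uv[0]-p['cx'])/p['fx'],-(uv[1]-p['cy'])/p['fy'],-1]);return c,d
def atz(p,uv,z):
    c,d=ray(p,uv);return c+d*(z-c[2])/d[2]
def proj(p,X):
    V=np.array(p['view']);q=V[:3,:3]@np.array(X)+V[:3,3]
    return np.array([p['cx']+p['fx']*q[0]/-q[2],p['cy']-p['fy']*q[1]/-q[2]])
Z=dict(foot=0,front_bay=.034,knob=.143,handle=.088,load_spot=.018,orange_cup=0,blue_cup=0)
E
cat > m.py <<'E'
from h import *
import sys
for n in ['top','side']:
    p=shot(n,n+'0.png'); print(n,[k for k in p],p['fx'],np.round(ray(p,(320,200))[0],3))
    for k in list(Z)+['orange0_c','blue0_c']:
        for r in robot.tip_of(p,k)[:6]:
            print(k,np.round(r['at'],1),round(r['p'],2),np.round(atz(p,r['at'],Z.get(k,.069)),3))
o=robot.observe();print(o)
E
python3 m.py
```

```text
top ['pixels', 'fx', 'fy', 'cx', 'cy', 'view', 'shot'] 362.2144469917999 [0.373 0.05  1.063]
knob [254.9 234.2] 0.78 [0.505 0.245 0.143]
handle [431.9 219.9] 0.63 [ 0.573 -0.224  0.088]
load_spot [422.  179.2] 0.9 [ 0.711 -0.217  0.018]
orange_cup [338.4 176.6] 0.93 [0.714 0.035 0.   ]
blue_cup [309.  148.3] 0.71 [0.803 0.13  0.   ]
blue_cup [220.1 211.6] 0.63 [0.589 0.386 0.   ]
orange0_c [296.7 257.2] 0.74 [0.457 0.141 0.069]
blue0_c [266.5 193.2] 0.6 [0.634 0.238 0.069]
side ['pixels', 'fx', 'fy', 'cx', 'cy', 'view', 'shot'] 370.3953728839717 [ 0.199 -0.688  0.638]
knob [263.8 163.9] 0.91 [0.514 0.251 0.143]
knob [270.  167.8] 0.2 [0.521 0.22  0.143]
handle [372.7 268.6] 0.87 [ 0.58  -0.219  0.088]
load_spot [418.6 273.1] 0.65 [ 0.716 -0.223  0.018]
orange_cup [359.6 219.1] 0.54 [0.729 0.05  0.   ]
blue_cup [362.9 198.3] 0.73 [0.803 0.143 0.   ]
orange0_c [262.2 209.9] 0.86 [0.459 0.131 0.069]
blue0_c [306.9 176.2] 0.67 [0.653 0.247 0.069]
{'time': 1.0, 'qpos': array([ 1.19000377e+00,  3.42011771e-01,  1.52409206e+00, -3.44552716e-05,
        1.27537816e+00, -1.46011645e-01]), 'qvel': array([ 0.00023396, -0.00110963,  0.00079619,  0.00053009,  0.00032685,
        0.00162264]), 'joint_efforts': array([ 7.44629288e-04, -4.31145859e+01, -2.44478273e+01,  7.20452028e-02,
        4.84272523e-02, -7.69742371e-06]), 'tool_pos': array([0.12213463, 0.51062287, 0.24373717]), 'tool_rot': array([3.14148797e+00, 4.87129383e-05, 2.90682176e+00]), 'contact_force': array([ 0.2818424 , -0.21673071,  0.45777143]), 'torque': array([0.01089893, 0.01216423, 0.04068345]), 'grip_force': 0.0, 'opening': 0.09178980632601652}
```

View pics/top0.png

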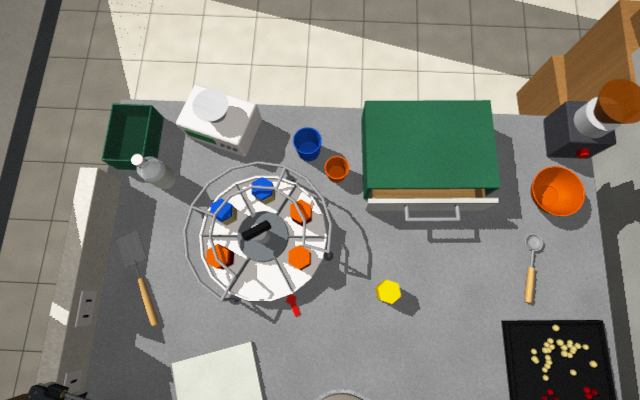

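View pics/side0.png

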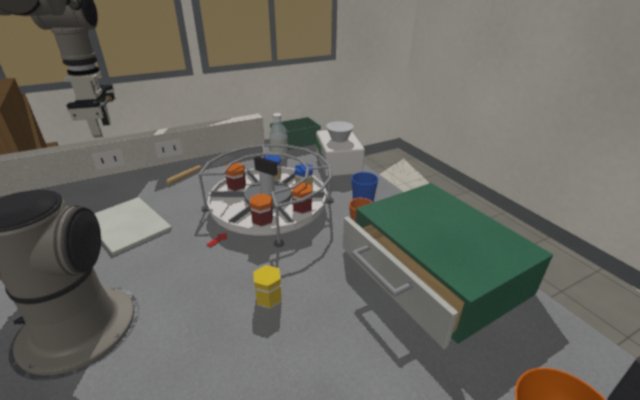

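```bash
python3 -c "
import cv2
i=cv2.imread('pics/top0.png')[150:310,150:350]
cv2.imwrite('pics/c0.png',cv2.resize(i,(750,600),interpolation=cv2.INTER_CUBIC))"
```

```text
(no output)
```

View pics/c0.png

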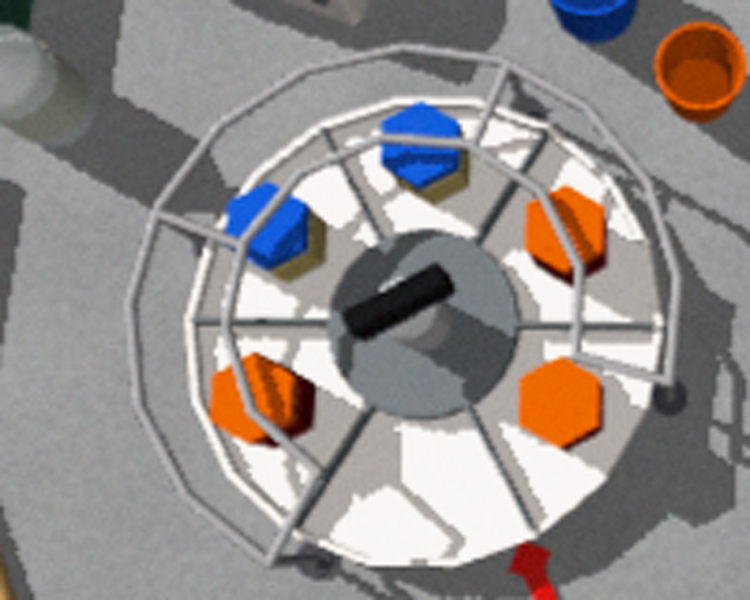

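Picture: orange lids in bays at top pixels (300,258), (300,212) and (219,257), blue lids at (262,189) and (222,210), knob (257,231), red pointer (292,305). The gap's end posts stand at about (328,256) and (234,300). The drawer (handle at 432,215) is already slightly open.

Look-alikes: the yellow jar (389,292) and orange cup (337,168) are not wanted; nor is the bowl (558,190). The close crop confirms the three orange hexagonal lids on dark red in the bays.

```bash
cat >> h.py <<'E'
def tri(pa,a,pb,b):
    A=[];B=[]
    for p,u in((pa,a),(pb,b)):
        c,d=ray(p,u);d/=np.linalg.norm(d);M=np.eye(3)-np.outer(d,d);A.append(M);B.append(M@c)
    return np.linalg.lstsq(np.vstack(A),np.hstack(B),rcond=None)[0]
def lids(p,col,z=.104,amin=25):
    h=cv2.cvtColor(p['pixels'],cv2.COLOR_RGB2HSV)
    r={'o':((6,190,150),(14,255,255)),'b':((105,170,110),(118,255,255))}[col]
    m=cv2.morphologyEx(cv2.inRange(h,r[0],r[1]),cv2.MORPH_CLOSE,np.ones((5,5)))
    n,_,s,c=cv2.connectedComponentsWithStats(m)
    return [(s[i,4],np.round(c[i],1),np.round(atz(p,c[i],z),3)) for i in range(1,n) if s[i,4]>amin]
E
python3 - <<'E'
from h import *
t=shot('top');s=shot('side')
for c in 'ob':
    for l in lids(t,c):print(c,*l)
print('posts',atz(t,(328.7,255.9),.0),atz(t,(234,300),0),'ptr tip',atz(t,(291.3,295),0), atz(t,(296,313),0))
g=lambda k:(robot.tip_of(t,k)[0]['at'],robot.tip_of(s,k)[0]['at'])
for k in ('knob','handle','load_spot'):
    a,b=g(k);X=tri(t,a,s,b);print(k,X, proj(t,X)-a,proj(s,X)-b)
for u in ((363,206),(498,206)):print('front',atz(t,u,.09))
for u in ((366,190),(497,188),(363,101),(491,100)):print('roof',atz(t,u,.12))
# bar knob PCA
h=cv2.cvtColor(t['pixels'],cv2.COLOR_RGB2HSV)[215:250,235:280]
v=(h[...,2]<45).astype('uint8');n,_,st,ce=cv2.connectedComponentsWithStats(v)
for i in range(1,n):
    if st[i,4]>40:
        ys,xs=np.where(_==i);q=cv2.minAreaRect(np.c_[xs+235,ys+215].astype('float32'));b=cv2.boxPoints(q)
        print(st[i],[np.round(atz(t,u,.162),3) for u in b],atz(t,ce[i]+[235,215],.16))
E
```

```text
o 299 [336.8 169.6] [0.701 0.042 0.104]
o 1879 [558.7 192.3] [ 0.662 -0.569  0.104]
o 343 [300.2 210.5] [0.58  0.136 0.104]
o 368 [216.6 255.7] [0.449 0.349 0.104]
o 382 [299.  256.7] [0.456 0.132 0.104]
b 328 [308.2 143.6] [0.775 0.125 0.104]
b 343 [261.6 188. ] [0.639 0.246 0.104]
b 321 [221.1 209.2] [0.575 0.351 0.104]
posts [0.47098842 0.05431304 0.        ] [0.33475839 0.31796299 0.        ] ptr tip [0.35553322 0.15610862 0.        ] [0.30683372 0.13960325 0.        ]
knob [0.50995805 0.24183868 0.14252812] [ 0.12154003 -0.33585518] [-0.31027979  0.05100411]
handle [ 0.5723879  -0.22236474  0.10105794] [ 0.14374105 -0.29605   ] [-0.40520892  0.11341779]
load_spot [ 0.70890212 -0.22689257  0.02555177] [ 0.44865418 -0.78781344] [-1.09879565  0.32731048]
front [ 0.60359315 -0.03467254  0.09      ]
front [ 0.61956724 -0.40662999  0.09      ]
roof [ 0.64118865 -0.03918793  0.12      ]
roof [ 0.66199631 -0.3929152   0.12      ]
roof [ 0.90512668 -0.02533278  0.12      ]
roof [ 0.92403312 -0.39165198  0.12      ]
[  7   6  29  19 258] [array([0.503, 0.277, 0.162]), array([0.541, 0.215, 0.162]), array([0.521, 0.202, 0.162]), array([0.483, 0.265, 0.162])] [0.51252801 0.23997107 0.16      ]
```

```bash
python3 - <<'E'
from h import *
t=cv2.imread('pics/top0.png')
for c in (415,432,450): print(c,t[196:236,c].mean(1).astype(int).tolist())
print(t[212,398:466].mean(1).astype(int).tolist())
p=shot('top')
for r in(217,218,219,220):print(r,atz(p,(432,r),.094))
E
```

```text
415 [107, 121, 170, 227, 225, 226, 216, 109, 101, 99, 105, 99, 101, 103, 98, 90, 91, 88, 87, 87, 89, 110, 172, 173, 152, 97, 86, 84, 82, 87, 88, 86, 85, 108, 156, 157, 154, 156, 156, 151]
432 [105, 118, 173, 223, 223, 223, 203, 95, 92, 93, 98, 94, 98, 96, 93, 89, 87, 86, 87, 88, 88, 118, 173, 173, 146, 94, 83, 87, 87, 90, 87, 92, 89, 98, 137, 136, 133, 136, 138, 138]
450 [105, 117, 172, 221, 224, 220, 201, 91, 95, 91, 95, 97, 100, 99, 94, 87, 87, 85, 87, 89, 91, 126, 175, 170, 135, 90, 86, 85, 88, 88, 88, 88, 87, 102, 148, 153, 154, 152, 150, 155]
[86, 90, 86, 82, 85, 84, 112, 169, 189, 170, 122, 93, 87, 84, 88, 89, 86, 91, 85, 88, 87, 87, 90, 85, 89, 89, 92, 87, 92, 90, 87, 88, 89, 91, 87, 91, 90, 86, 87, 86, 85, 85, 84, 90, 90, 86, 88, 87, 89, 86, 87, 85, 87, 88, 86, 85, 86, 113, 167, 187, 176, 127, 87, 83, 86, 87, 84, 82]
217 [ 0.57991772 -0.22301039  0.094     ]
218 [ 0.57713353 -0.22295283  0.094     ]
219 [ 0.57435284 -0.22289533  0.094     ]
220 [ 0.57157564 -0.22283791  0.094     ]
```

carry_out(commands=[[[0,0,0],0.18,0.3],[[0,0,0],0.18,0.3],[[0,0,0],0.18,0.3],[[0,0,0],0.18,0.3],[[0,0,0],0.18,0.3],[[0,0,0],0.18,0.3],[[0,0,0],0.18,0.3],[[0,0,0],0.025,0.3]])

```text
time: 2.45
tool_pos: [0.1221, 0.5106, 0.2437]
tool_rot: [-3.142, -0.0, 1.622]
contact_force: [0.1, 0.0, 0.7]
opening: 0.0278
grip_force: 0.0
```

carry_out(commands=[[[-0.0453,0.025,0],0,0.3],[[-0.0453,0.025,0],0,0.3],[[-0.0453,0.025,0],0,0.3],[[-0.0453,0.025,0],0,0.3],[[-0.0453,0.025,0],0,0.3],[[-0.0453,0.025,0],0,0.3],[[-0.0453,0.025,0],0,0.3],[[-0.0453,0.025,0],0,0.3],[[-0.0453,0.025,0],0,0.3],[[-0.0453,0.025,0],0,0.3],[[-0.0453,0.025,0],0,0.3],[[-0.0453,0.025,0],0,0.3],[[-0.0453,0.025,0],0,0.3],[[-0.0453,0.025,0],0,0.3],[[-0.0453,0.025,0],0,0.3],[[-0.0453,0.025,0],0,0.3],[[-0.03,0.016,0],0,0.3],[[0,0,0],0,0.3]])

```text
time: 4.7
tool_pos: [0.5765, -0.2241, 0.2426]
tool_rot: [-3.141, -0.0, 1.622]
contact_force: [-0.2, 0.0, 0.2]
opening: 0.0277
grip_force: 0.0
```

carry_out(commands=[[[0,0,0.04],0,0.3],[[0,0,0.04],0,0.3],[[0,0,0.03],0,0.3],[[0,0,0.02],0,0.3],[[0,0,0.015],0,0.3],[[0,0,0.009],0,0.3],[[0,0,0],0,0.3],[[0,0,0],0,0],[[0,0,0],0,0],[[0,0,0],0,0],[[0,0,0],0,0]], newtons=30)

```text
time: 6.08
tool_pos: [0.5763, -0.2222, 0.0904]
tool_rot: [3.141, 0.001, 1.622]
contact_force: [-0.7, 0.1, 4.7]
opening: 0.0111
grip_force: 30.0
```

carry_out(commands=[[[0,-0.02,0],0,0],[[0,-0.025,0],0,0],[[0,-0.025,0],0,0],[[0,-0.025,0],0,0],[[0,-0.025,0],0,0],[[0,-0.01,0],0,0],[[0,0,0],0,0]])

```text
time: 6.95
tool_pos: [0.4457, -0.2285, 0.0904]
tool_rot: [-3.141, -0.0, 1.621]
contact_force: [-2.2, 2.9, 8.8]
opening: 0.0112
grip_force: 30.0
```

carry_out(commands=[[[0,-0.007,0],0,0],[[0,-0.006,0],0,0],[[0,-0.005,0],0,0],[[0,0,0],0,0]])

```text
time: 7.45
tool_pos: [0.431, -0.2292, 0.0904]
tool_rot: [3.136, 0.001, 1.621]
contact_force: [10.0, 6.6, 1.5]
opening: 0.0112
grip_force: 30.0
```

carry_out(commands=[[[0,-0.003,0],0,0],[[0,0,0],0,0]])

```text
time: 7.7
tool_pos: [0.4308, -0.2293, 0.0904]
tool_rot: [3.13, 0.002, 1.62]
contact_force: [23.4, 10.8, -5.7]
opening: 0.011
grip_force: 30.0
```

carry_out(commands=[[[0,0.005,0],0,0.3],[[0,0,0],0,0.3],[[0,0,0],0,0.3],[[0,0,-0.05],0,0.3],[[0,0,-0.05],0,0.3],[[0,0,-0.05],0,0.5],[[0.052,0.0115,0],0,0.5],[[0.052,0.0115,0],0,0.5],[[0.052,0.0115,0],0,0.5],[[0.052,0.0115,0],0,0.5],[[0.052,0.0115,0],0,0.5],[[0.052,0.0115,0],0,0.5],[[0.052,0.0115,0],0,0.5],[[0.052,0.0115,0],0,0.5],[[0.05,0.0115,0],0,0.5],[[0,0,0],-0.167,0.5],[[0,0,0],-0.167,0.5],[[0,0,0],-0.166,0.5],[[0,0,0],0,0.5]])

```text
time: 10.07
tool_pos: [0.5097, 0.2408, 0.2394]
tool_rot: [-3.141, -0.0, 2.12]
contact_force: [-0.9, 0.1, -0.2]
opening: 0.0459
grip_force: 0.0
```

```bash
cat > l.py <<'E'
from h import *
import sys
p=shot('top',sys.argv[1] if len(sys.argv)>1 else None)
A=np.array([.512,.2415])
for c in 'ob':
    for a,u,X in lids(p,c):
        r=X[:2]-A
        if a<900: print(c,a,u,X,'rel r %.3f ang %.1f'%(np.hypot(*r),np.degrees(np.arctan2(r[1],r[0]))%360))
r=robot.tip_of(p,'load_spot');print([ (round(q['p'],2),atz(p,q['at'],.018).round(3)) for q in r])
r=robot.tip_of(p,'handle');print([ (round(q['p'],2),atz(p,q['at'],.088).round(3)) for q in r])
o=robot.observe();print(o['tool_pos'],o['tool_rot'],o['qpos'])
E
python3 l.py top1.png
```

```text
o 77 [606.2 100.2] [ 0.947 -0.734  0.104] rel r 1.068 ang 294.0
o 332 [336.4 169.1] [0.703 0.043 0.104] rel r 0.275 ang 313.9
o 339 [300.3 210.6] [0.58  0.136 0.104] rel r 0.126 ang 302.8
o 353 [216.7 255.2] [0.451 0.349 0.104] rel r 0.124 ang 119.6
o 366 [298.6 256.8] [0.456 0.133 0.104] rel r 0.122 ang 242.7
b 465 [307.  141.3] [0.782 0.129 0.104] rel r 0.293 ang 337.4
b 310 [262.5 187.9] [0.639 0.244 0.104] rel r 0.127 ang 1.1
[(0.93, array([ 0.571, -0.225,  0.018]))]
[(0.96, array([ 0.431, -0.234,  0.088]))]
[0.50983883 0.24096175 0.23966054] [-3.14141996e+00 -3.18906343e-05  2.11854788e+00] [ 3.05613319e-01  4.16735405e-01  1.42114528e+00 -1.08314852e-05
  1.30388727e+00 -2.42135383e-01]
```

View pics/top1.png

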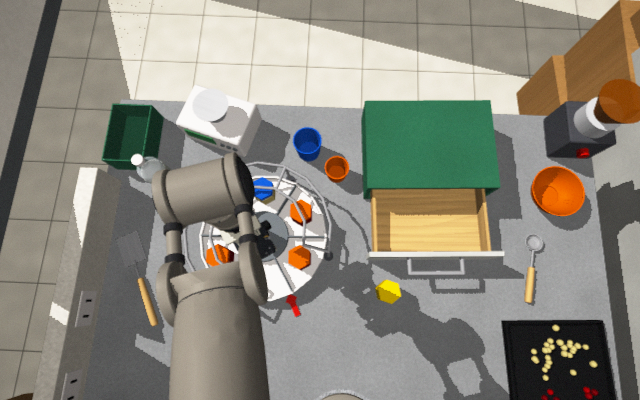

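carry_out(commands=[[[-0.001,0.002,0.04],0,0.5],[[0,0,0.035],0,0.5],[[0,0,0.02],0,0.5],[[0,0,0],0,0.5],[[0,0,0],0,0],[[0,0,0],0,0],[[0,0,0],0,0],[[0,0,0],0,0]], newtons=30)

```text
time: 11.22
tool_pos: [0.5157, 0.2435, 0.1458]
tool_rot: [3.131, 0.001, 2.121]
contact_force: [12.9, 9.4, -7.1]
opening: 0.0179
grip_force: 30.0
```

carry_out(commands=[[[0,0.005,0],0,0],[[0,0,0],-0.1,0],[[0,0,0],-0.166,0],[[0,0,0],-0.166,0],[[0,0,0],-0.166,0],[[0,0,0],-0.166,0],[[0,0,0],-0.166,0],[[0,0,0],-0.166,0],[[0,0,0],-0.166,0],[[0,0,0],-0.166,0],[[0,0,0],-0.08,0],[[0,0,0],0,0]])

```text
time: 12.72
tool_pos: [0.5156, 0.2432, 0.1457]
tool_rot: [-3.141, -0.002, -2.652]
contact_force: [-4.5, -5.0, 6.3]
opening: 0.0178
grip_force: 30.0
```

carry_out(commands=[[[0,0,0],0,0.5],[[0,0,0],0,0.5],[[0,0,-0.04],0,0.5],[[0,0,-0.05],0,0.8],[[0,-0.05,-0.01],0,0.8],[[0,-0.06,0],0,0.8],[[0,-0.06,0],0,0.8],[[0,-0.06,0],0,0.8],[[0,0,0],0,0.8]])

```text
time: 13.85
tool_pos: [0.6256, 0.0368, 0.2439]
tool_rot: [-3.141, -0.0, -2.659]
contact_force: [-0.3, 0.9, 0.1]
opening: 0.0735
grip_force: 0.0
```

```bash
sed -i 's/\[.512,.2415\]/[.5155,.2433]/' l.py; python3 l.py top2.png; python3 -c "
import cv2
i=cv2.imread('pics/top2.png')[150:310,150:350]
cv2.imwrite('pics/c2.png',cv2.resize(i,(750,600),interpolation=cv2.INTER_CUBIC))"
```

```text
o 80 [606.4 100.5] [ 0.946 -0.735  0.104] rel r 1.069 ang 293.8
o 328 [241.9 191.6] [0.627 0.299 0.104] rel r 0.125 ang 26.5
o 215 [284.2 195.6] [0.62  0.183 0.104] rel r 0.121 ang 330.0
o 360 [276.5 275.7] [0.404 0.187 0.104] rel r 0.125 ang 206.8
b 40 [295.7 140.4] [0.783 0.161 0.104] rel r 0.280 ang 342.9
b 365 [212.9 228.7] [0.521 0.367 0.104] rel r 0.124 ang 87.5
b 381 [230.3 271.4] [0.41  0.309 0.104] rel r 0.124 ang 148.1
[(0.57, array([ 0.561, -0.222,  0.018]))]
[(0.79, array([ 0.432, -0.239,  0.088]))]
[0.62388398 0.04155334 0.24446617] [ 3.14071014e+00 -3.01609569e-04 -2.65327781e+00] [-5.62784126e-02  5.29719640e-01  1.22236212e+00  6.08483368e-04
  1.39022611e+00 -2.11549894e+00]
```

View pics/c2.png

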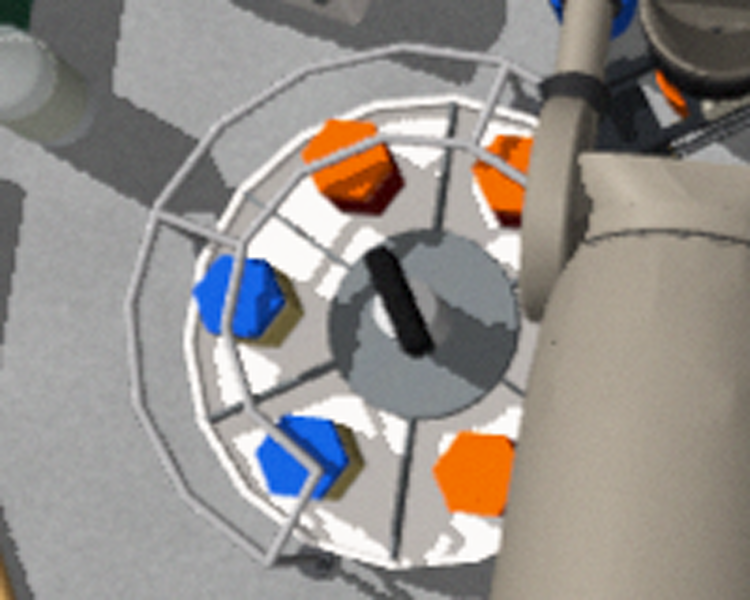

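carry_out(commands=[[[0.025,0.046,0],0,0.95],[[0.025,0.046,0],0,0.95],[[0.025,0.046,0],0,0.95],[[0.025,0.046,0],0,0.95],[[0.026,0.047,0],0,0.95],[[0,0,0],-0.08,0.95],[[0,0,0],0,0.95],[[0,0,0],0,0.95]])

```text
time: 15.0
tool_pos: [0.4045, 0.1862, 0.2449]
tool_rot: [-3.142, 0.0, -2.574]
contact_force: [0.2, 0.1, -0.5]
opening: 0.0871
grip_force: 0.0
```

```bash
cat > s.py <<'E'
from h import *
import sys
p=shot('side',sys.argv[1] if len(sys.argv)>1 else None)
for k in('orange0_c','blue0_c'):
  for r in robot.tip_of(p,k): print(k,np.round(r['at'],1),round(r['p'],2),atz(p,r['at'],.069).round(3),'drawer',atz(p,r['at'],.053).round(3))
for c in 'ob':
  for a,u,X in lids(p,c):
    if a<900: print(c,a,u,X)
E
python3 s.py side2.png; python3 -c "
from h import *
o=robot.observe();print(o['tool_pos'],o['tool_rot'])
i=cv2.imread('pics/side2.png')[120:280,180:380]
cv2.imwrite('pics/c3.png',cv2.resize(i,(750,600),interpolation=cv2.INTER_CUBIC))"
```

```text
orange0_c [309.6 187.8] 0.95 [0.627 0.178 0.069] drawer [0.64  0.202 0.053]
blue0_c [290.3 171.7] 0.65 [0.618 0.299 0.069] drawer [0.63  0.327 0.053]
blue0_c [255.  168.1] 0.55 [0.525 0.376 0.069] drawer [0.534 0.406 0.053]
o 61 [291.6 162.4] [0.622 0.294 0.104]
o 51 [311.3 180.3] [0.625 0.161 0.104]
o 150 [235.  195.7] [0.402 0.181 0.104]
o 70 [526.4 377.5] [ 0.639 -0.543  0.104]
b 74 [253.  160.3] [0.518 0.366 0.104]
b 99 [225.6 176.6] [0.409 0.299 0.104]
[0.40479305 0.18569691 0.24458022] [ 3.14141770e+00 -1.83934507e-04 -2.57457606e+00]
```

View pics/c3.png

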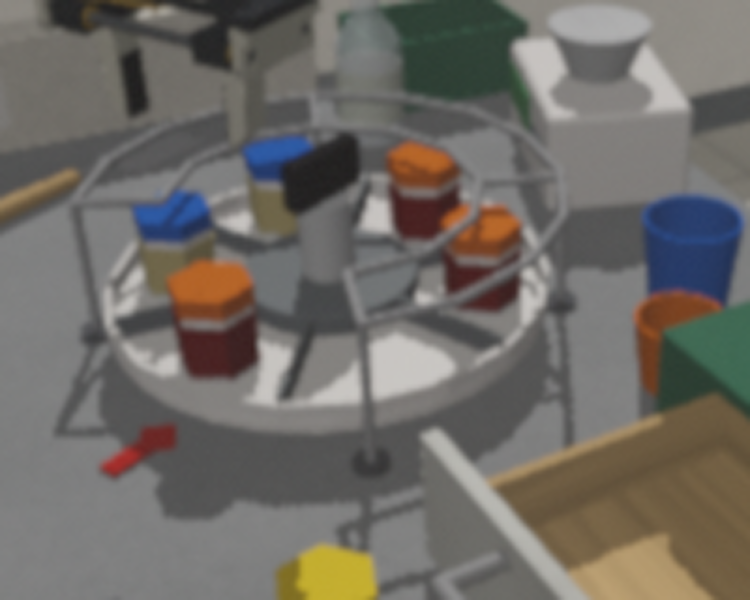

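The orange jar stands at the front of the gap (side view around (237,203)), with the gripper right above it. Descending.

carry_out(commands=[[[0,0,0.05],0,0.95],[[0,0,0.05],0,0.95],[[0,0,0.03],0,0.95],[[0,0,0.024],0,0.95],[[0,0,0],0,0.95],[[0,0,0],0,0],[[0,0,0],0,0],[[0,0,0],0,0],[[0,0,0],0,0],[[0,0,0],0,0]], newtons=30)

```text
time: 16.4
tool_pos: [0.4049, 0.186, 0.0913]
tool_rot: [-3.141, 0.001, -2.573]
contact_force: [-1.9, -0.7, 6.3]
opening: 0.0565
grip_force: 29.1
```

carry_out(commands=[[[0,0,-0.03],0,0],[[0,0,-0.05],0,0],[[0,0,-0.05],0,0],[[0,0,-0.024],0,0],[[0.0067,-0.05,0],0,0],[[0.0067,-0.05,0],0,0],[[0.0067,-0.05,0],0,0],[[0.0067,-0.05,0],0,0],[[0.0067,-0.05,0],0,0],[[0.0067,-0.05,0],0,0],[[0.0067,-0.05,0],0,0],[[0,0,0],0,0]], newtons=40)

```text
time: 17.9
tool_pos: [0.5539, -0.1374, 0.2435]
tool_rot: [3.141, -0.001, -2.577]
contact_force: [-0.3, -0.6, -1.7]
opening: 0.0568
grip_force: 38.9
```

carry_out(commands=[[[0,0,0],0.174,0],[[0,0,0],0.174,0],[[0,0,0],0.174,0],[[0,0,0],0.174,0],[[0,0,0],0.174,0],[[0,0,0],0.174,0],[[0,0,0],0.174,0],[[0,0,0],0.174,0],[[0,0,0],0.174,0],[[0,0,0],0.174,0],[[0,0,0],0.174,0],[[0,0,0],0.174,0],[[0,0,0],0,0]])

```text
time: 19.52
tool_pos: [0.5529, -0.1334, 0.2445]
tool_rot: [-3.141, -0.001, 1.624]
contact_force: [0.2, -0.6, -1.9]
opening: 0.0565
grip_force: 38.9
```

carry_out(commands=[[[0,0,0.05],0,0],[[0,0,0.05],0,0],[[0,0,0.04],0,0],[[0,0,0.02],0,0],[[0,0,0.008],0,0],[[0,0,0],0,0],[[0,0,0],0,0]])

```text
time: 20.4
tool_pos: [0.5539, -0.1345, 0.0777]
tool_rot: [3.14, 0.001, 1.623]
contact_force: [0.9, -0.5, -1.9]
opening: 0.0567
grip_force: 39.0
```

carry_out(commands=[[[0,0,0.002],0,0],[[0,0,0],0,0.76],[[0,0,0],0,0.76],[[0,0,0],0,0.76],[[0,0,-0.03],0,0.76],[[0,0,-0.05],0,0.76],[[0,0,-0.05],0,0.6],[[0,0,-0.04],0,0.5],[[0.054,-0.0027,0],0,0.5],[[0.054,-0.0027,0],0,0.5],[[0.054,-0.0027,0],0,0.5],[[0.054,-0.0027,0],0,0.5],[[0.054,-0.0027,0],0,0.5],[[0.054,-0.0027,0],0,0.5],[[0.054,-0.0027,0],0,0.5],[[0,0,0],0,0.5]])

```text
time: 22.4
tool_pos: [0.5142, 0.2455, 0.2445]
tool_rot: [-3.141, -0.001, 1.627]
contact_force: [0.4, -0.2, 0.5]
opening: 0.046
grip_force: 0.0
```

carry_out(commands=[[[0,0,0],-0.1673,0.5],[[0,0,0],-0.1673,0.5],[[0,0,0],-0.1673,0.5],[[0,0,0],-0.1673,0.5],[[0,0,0],-0.1673,0.5],[[0,0,0],-0.1673,0.5],[[0,0,0],-0.1673,0.5],[[0,0,0],-0.1673,0.5],[[0,0,0],-0.1673,0.5],[[0,0,0],-0.1673,0.5],[[0,0,0],-0.1673,0.5],[[0,0,0],-0.1673,0.5],[[0,0,0],0,0.5]])

```text
time: 24.02
tool_pos: [0.5155, 0.2411, 0.2447]
tool_rot: [-3.141, -0.0, -2.656]
contact_force: [-0.3, -0.5, 0.6]
opening: 0.0455
grip_force: 0.0
```

```bash
python3 l.py
```

```text
o 89 [606.8 100.6] [ 0.946 -0.736  0.104] rel r 1.070 ang 293.7
o 331 [336.4 169.1] [0.702 0.043 0.104] rel r 0.274 ang 313.0
o 266 [288.7 195.4] [0.621 0.17  0.104] rel r 0.128 ang 325.2
o 363 [398.7 226.1] [ 0.549 -0.13   0.104] rel r 0.375 ang 275.1
b 516 [306.2 141.3] [0.782 0.132 0.104] rel r 0.289 ang 337.3
b 75 [214.  229.1] [0.52  0.364 0.104] rel r 0.121 ang 87.9
[(0.83, array([ 0.566, -0.219,  0.018]))]
[(0.71, array([ 0.429, -0.231,  0.088]))]
[0.51536672 0.24162204 0.24474017] [-3.14155346e+00 -8.86539954e-06 -2.65728926e+00] [ 3.03797046e-01  4.22703980e-01  1.39740669e+00 -4.14342868e-05
  1.32148366e+00 -1.75129245e+00]
```

carry_out(commands=[[[-0.001,0.0015,0.04],0,0.5],[[0,0,0.04],0,0.5],[[0,0,0.02],0,0.5],[[0,0,0],0,0.5],[[0,0,0],0,0],[[0,0,0],0,0],[[0,0,0],0,0],[[0,0,0],0,0]], newtons=30)

```text
time: 25.18
tool_pos: [0.5161, 0.2435, 0.1456]
tool_rot: [-3.14, 0.001, -2.654]
contact_force: [1.6, -4.0, 3.0]
opening: 0.0182
grip_force: 30.0
```

carry_out(commands=[[[0,0,0],0.08,0],[[0,0,0],0.163,0],[[0,0,0],0.163,0],[[0,0,0],0.163,0],[[0,0,0],0.163,0],[[0,0,0],0.163,0],[[0,0,0],0.163,0],[[0,0,0],0.163,0],[[0,0,0],0.163,0],[[0,0,0],0.163,0],[[0,0,0],0.163,0],[[0,0,0],0.163,0],[[0,0,0],0.163,0],[[0,0,0],0.08,0],[[0,0,0],0,0]])

```text
time: 27.05
tool_pos: [0.5158, 0.2429, 0.1455]
tool_rot: [3.141, 0.001, 1.512]
contact_force: [-0.1, -5.5, 4.4]
opening: 0.0179
grip_force: 30.1
```

carry_out(commands=[[[0,0,0],0,0.5],[[0,0,0],0,0.5],[[0,0,-0.04],0,0.5],[[0,0,-0.05],0,0.8],[[-0.04,0.025,-0.01],0,0.95],[[-0.05,0.032,0],0,0.95],[[-0.05,0.032,0],0,0.95],[[-0.05,0.032,0],0,0.95],[[0,0,0],0,0.95]])

```text
time: 28.18
tool_pos: [0.6266, 0.0435, 0.2437]
tool_rot: [-3.141, 0.0, 1.508]
contact_force: [-0.7, 1.6, -0.6]
opening: 0.0875
grip_force: 0.0
```

```bash
python3 l.py top3.png; python3 -c "
import cv2
i=cv2.imread('pics/top3.png')[150:310,150:350]
cv2.imwrite('pics/c4.png',cv2.resize(i,(750,600),interpolation=cv2.INTER_CUBIC))"
```

```text
o 61 [606. 100.] [ 0.948 -0.734  0.104] rel r 1.069 ang 293.9
o 370 [398.9 225.7] [ 0.55  -0.131  0.104] rel r 0.376 ang 275.3
o 288 [275.1 275.4] [0.405 0.191 0.104] rel r 0.122 ang 205.3
b 338 [241.9 192. ] [0.625 0.299 0.104] rel r 0.123 ang 27.0
b 135 [282.1 195.4] [0.621 0.188 0.104] rel r 0.119 ang 332.3
[(0.65, array([ 0.575, -0.221,  0.018]))]
[(0.92, array([ 0.426, -0.235,  0.088])), (0.37, array([0.519, 0.245, 0.088]))]
[0.62490548 0.04810437 0.24439944] [-3.14065138e+00 -7.06232622e-04  1.51375584e+00] [-4.57216095e-02  5.32782013e-01  1.21733175e+00  7.28399514e-04
  1.39241216e+00  1.11889672e-02]
```

View pics/c4.png

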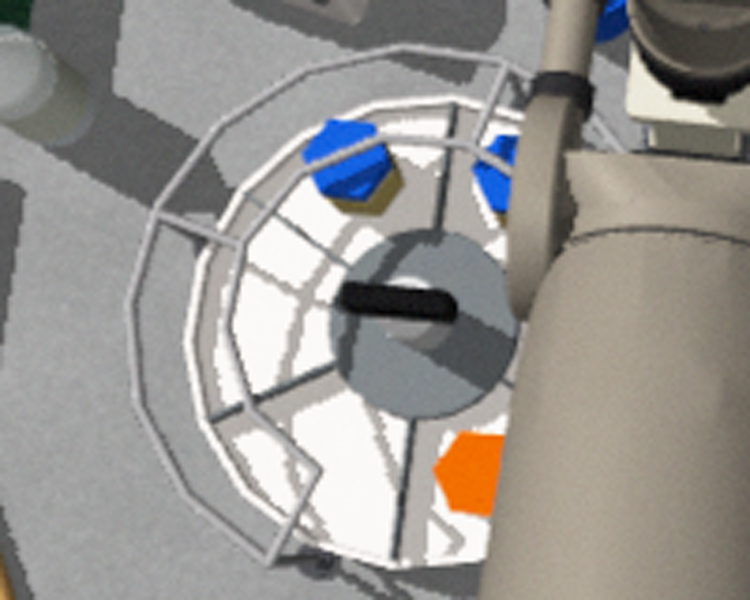

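The second orange jar stands at the front (crop (470,473)), same attitude as the first; the first stands in the drawer.

carry_out(commands=[[[0.025,-0.046,0],0,0.95],[[0.025,-0.046,0],0,0.95],[[0.025,-0.046,0],0,0.95],[[0.025,-0.045,0],0,0.95],[[0.026,-0.045,0],0,0.95],[[0,0,0],0.158,0.95],[[0,0,0],0.158,0.95],[[0,0,0],0.158,0.95],[[0,0,0],0.158,0.95],[[0,0,0],0.158,0.95],[[0,0,0],0.156,0.95],[[0,0,0],0,0.95],[[0,0,0],0,0.95]])

```text
time: 29.95
tool_pos: [0.4044, 0.1868, 0.2449]
tool_rot: [-3.141, -0.0, 0.572]
contact_force: [0.0, 0.8, 0.4]
opening: 0.0867
grip_force: 0.0
```

```bash
python3 s.py; python3 -c "
from h import *
o=robot.observe();print(o['tool_pos'],o['tool_rot'])"
```

```text
orange0_c [238.5 204.7] 0.61 [0.409 0.186 0.069] drawer [0.415 0.211 0.053]
blue0_c [309.7 186.7] 0.85 [0.631 0.184 0.069] drawer [0.643 0.208 0.053]
blue0_c [368.2 295.5] 0.55 [ 0.539 -0.264  0.069] drawer [ 0.549 -0.252  0.053]
blue0_c [359.8 218.7] 0.54 [ 0.673 -0.029  0.069] drawer [ 0.686 -0.01   0.053]
o 140 [235.5 195.9] [0.402 0.179 0.104]
o 70 [282.6 196.5] [0.515 0.117 0.104]
o 316 [342.2 250.7] [ 0.542 -0.154  0.104]
o 73 [526.5 377.5] [ 0.639 -0.543  0.104]
b 78 [291.2 162.6] [0.62  0.294 0.104]
b 59 [311.1 180.6] [0.624 0.16  0.104]
[0.40476157 0.18638598 0.2447655 ] [-3.14154044e+00 -1.38931175e-04  5.69341885e-01]
```

carry_out(commands=[[[0,0,0.05],0,0.95],[[0,0,0.05],0,0.95],[[0,0,0.03],0,0.95],[[0,0,0.024],0,0.95],[[0,0,0],0,0.95],[[0,0,0],0,0],[[0,0,0],0,0],[[0,0,0],0,0],[[0,0,0],0,0],[[0,0,0],0,0]], newtons=40)

```text
time: 31.35
tool_pos: [0.4053, 0.1863, 0.0913]
tool_rot: [3.141, -0.001, 0.568]
contact_force: [-1.2, -0.3, 6.3]
opening: 0.0565
grip_force: 38.9
```

carry_out(commands=[[[0,0,-0.03],0,0],[[0,0,-0.05],0,0],[[0,0,-0.05],0,0],[[0,0,-0.024],0,0],[[-0.0115,0.0535,0],0,0],[[-0.0115,0.0535,0],0,0],[[-0.0115,0.0535,0],0,0],[[-0.0115,0.0535,0],0,0],[[-0.0115,0.0535,0],0,0],[[-0.0115,0.0535,0],0,0],[[-0.0115,0.0535,0],0,0],[[-0.0115,0.0535,0],0,0],[[0,0,0],-0.1506,0],[[0,0,0],-0.1506,0],[[0,0,0],-0.1506,0],[[0,0,0],-0.1506,0],[[0,0,0],-0.1506,0],[[0,0,0],-0.1506,0],[[0,0,0],-0.1506,0],[[0,0,0],0,0]])

```text
time: 33.85
tool_pos: [0.5571, -0.2241, 0.2441]
tool_rot: [-3.141, -0.001, 1.62]
contact_force: [-0.2, 0.2, -1.6]
opening: 0.0564
grip_force: 38.9
```

```bash
python3 l.py
```

```text
o 318 [336.6 169.3] [0.702 0.042 0.104] rel r 0.274 ang 312.8
o 624 [571.3 200.1] [ 0.641 -0.601  0.104] rel r 0.854 ang 278.5
o 155 [444.6 209.8] [ 0.599 -0.255  0.104] rel r 0.505 ang 279.5
o 365 [398.7 226. ] [ 0.549 -0.13   0.104] rel r 0.375 ang 275.1
o 345 [305.4 236.7] [0.51  0.118 0.104] rel r 0.125 ang 267.5
b 372 [307.5 142.7] [0.777 0.128 0.104] rel r 0.286 ang 336.2
b 336 [241.9 192. ] [0.625 0.299 0.104] rel r 0.123 ang 27.0
b 332 [287.2 196.2] [0.619 0.174 0.104] rel r 0.125 ang 326.2
[(0.79, array([ 0.566, -0.221,  0.018]))]
[(0.75, array([ 0.427, -0.236,  0.088]))]
[ 0.55727893 -0.22413294  0.24439117] [-3.14110049e+00 -4.21702690e-04  1.61899385e+00] [-5.09981718e-01  4.82419803e-01  1.30183012e+00  9.92629757e-05
  1.35798355e+00 -5.58200338e-01]
```

carry_out(commands=[[[0,0,0.05],0,0],[[0,0,0.05],0,0],[[0,0,0.04],0,0],[[0,0,0.02],0,0],[[0,0,0.008],0,0],[[0,0,0.001],0,0],[[0,0,0],0,0],[[0,0,0],0,0.76],[[0,0,0],0,0.76],[[0,0,0],0,0.76],[[0,0,-0.03],0,0.76],[[0,0,-0.05],0,0.76],[[0,0,-0.05],0,0.6],[[0,0,-0.039],0,0.5]])

```text
time: 35.75
tool_pos: [0.5576, -0.2243, 0.2472]
tool_rot: [3.14, 0.001, 1.622]
contact_force: [1.2, -1.5, -0.5]
opening: 0.0543
grip_force: 0.0
```

carry_out(commands=[[[0.052,-0.002,0],0,0.5],[[0.052,-0.002,0],0,0.5],[[0.052,-0.002,0],0,0.5],[[0.052,-0.002,0],0,0.5],[[0.052,-0.002,0],0,0.5],[[0.052,-0.002,0],0,0.5],[[0.052,-0.002,0],0,0.5],[[0.052,-0.002,0],0,0.5],[[0.052,-0.002,0],0,0.5],[[0,0,0],0.108,0.5],[[0,0,0],0,0.5],[[0,0,0],0,0.5]])

```text
time: 37.25
tool_pos: [0.5158, 0.2417, 0.2448]
tool_rot: [3.141, -0.0, 1.515]
contact_force: [-1.2, -0.3, -0.5]
opening: 0.0459
grip_force: 0.0
```

```bash
python3 l.py
```

```text
o 88 [606.6 100.4] [ 0.947 -0.736  0.104] rel r 1.070 ang 293.8
o 331 [336.4 169.1] [0.702 0.043 0.104] rel r 0.274 ang 313.0
o 378 [431.6 226. ] [ 0.553 -0.219  0.104] rel r 0.464 ang 274.6
o 365 [398.6 225.9] [ 0.55  -0.13   0.104] rel r 0.375 ang 275.3
o 332 [305.4 236.6] [0.51  0.118 0.104] rel r 0.125 ang 267.5
b 535 [306.3 140.9] [0.783 0.131 0.104] rel r 0.290 ang 337.2
b 330 [287.2 196.2] [0.619 0.174 0.104] rel r 0.125 ang 326.2
[(0.92, array([ 0.562, -0.219,  0.018]))]
[(0.73, array([ 0.431, -0.227,  0.088])), (0.51, array([0.693, 0.042, 0.088]))]
[0.5158397  0.24162062 0.24483904] [ 3.14146105e+00 -1.01582729e-04  1.51343819e+00] [3.03496672e-01 4.23332929e-01 1.39613368e+00 5.01191438e-05
 1.32196705e+00 3.60842478e-01]
```

carry_out(commands=[[[0.0015,0,0.04],0,0.5],[[0,0,0.04],0,0.5],[[0,0,0.02],0,0.5],[[0,0,0],0,0.5],[[0,0,0],0,0],[[0,0,0],0,0],[[0,0,0],0,0],[[0,0,0],0,0],[[0,0,0],0.1,0],[[0,0,0],0.167,0],[[0,0,0],0.167,0],[[0,0,0],0.167,0],[[0,0,0],0.167,0],[[0,0,0],0.167,0],[[0,0,0],0.1,0],[[0,0,0],0,0],[[0,0,0],0,0]], newtons=30)

```text
time: 39.52
tool_pos: [0.5164, 0.2435, 0.1455]
tool_rot: [3.141, -0.002, 0.481]
contact_force: [1.1, -3.4, 6.3]
opening: 0.0175
grip_force: 30.0
```

carry_out(commands=[[[0,0,0],0,0.5],[[0,0,0],0,0.5],[[0,0,-0.04],0,0.5],[[0,0,-0.05],0,0.8],[[-0.0027,0.053,-0.01],0,0.95],[[-0.0027,0.053,0],0,0.95],[[-0.0027,0.053,0],0,0.95],[[-0.0027,0.053,0],0,0.95],[[-0.0027,0.053,0],0,0.95],[[0,0,0],0,0.95],[[0,0,0],0,0.95]])

```text
time: 40.9
tool_pos: [0.6254, 0.0028, 0.2442]
tool_rot: [-3.14, 0.001, 0.479]
contact_force: [-0.5, 0.2, 0.7]
opening: 0.0873
grip_force: 0.0
```

```bash
python3 l.py top5.png; python3 -c "
import cv2
i=cv2.imread('pics/top5.png')[150:310,150:350]
cv2.imwrite('pics/c5.png',cv2.resize(i,(750,600),interpolation=cv2.INTER_CUBIC))"
```

```text
o 50 [605.9 100.2] [ 0.947 -0.734  0.104] rel r 1.068 ang 293.8
o 358 [432.1 225.8] [ 0.554 -0.22   0.104] rel r 0.465 ang 274.8
o 160 [403.8 226.8] [ 0.548 -0.144  0.104] rel r 0.389 ang 274.8
o 389 [277.8 275.6] [0.405 0.184 0.104] rel r 0.125 ang 208.2
b 444 [307.2 141.6] [0.781 0.129 0.104] rel r 0.289 ang 336.7
b 331 [286.9 196. ] [0.619 0.175 0.104] rel r 0.124 ang 326.6
b 245 [302.9 237.1] [0.508 0.125 0.104] rel r 0.119 ang 266.4
[(0.57, array([ 0.57 , -0.221,  0.018]))]
[(0.83, array([ 0.429, -0.24 ,  0.088]))]
[0.62538579 0.00379556 0.24481438] [-3.14117300e+00 -5.34912283e-05  4.80557546e-01] [-1.16582099e-01  5.29475520e-01  1.22182307e+00  3.83326475e-04
  1.39048581e+00  9.73587891e-01]
```

View pics/c5.png

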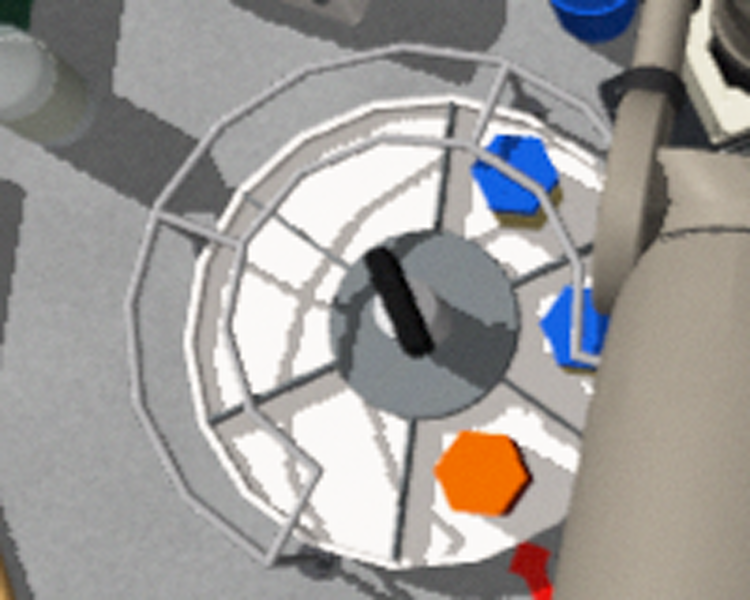

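The third orange jar is at the front (crop (482,473)), and the blue ones follow it at (515,175) and (575,325).

carry_out(commands=[[[-0.0224,-0.0525,0],0,0.95],[[-0.0224,-0.0525,0],0,0.95],[[-0.0224,-0.0525,0],0,0.95],[[-0.0224,-0.0525,0],0,0.95],[[-0.0224,-0.0525,0],0,0.95],[[0,0,0],-0.06,0.95],[[0,0,0],0,0.95],[[0,0,0],0,0.95]])

```text
time: 42.05
tool_pos: [0.4056, 0.1839, 0.2448]
tool_rot: [3.142, -0.0, 0.538]
contact_force: [-0.3, -0.2, 0.6]
opening: 0.0872
grip_force: 0.0
```

```bash
python3 s.py
```

```text
orange0_c [379.4 291.1] 0.79 [ 0.567 -0.265  0.069] drawer [ 0.577 -0.253  0.053]
blue0_c [282.1 205.1] 0.69 [0.516 0.128 0.069] drawer [0.525 0.151 0.053]
o 141 [235.7 196. ] [0.403 0.178 0.104]
o 317 [342.4 250.7] [ 0.542 -0.154  0.104]
o 435 [381.8 280.6] [ 0.565 -0.27   0.104]
o 73 [526.5 377.5] [ 0.639 -0.543  0.104]
b 48 [311.7 180. ] [0.627 0.162 0.104]
b 76 [282.5 196.6] [0.514 0.116 0.104]
```

carry_out(commands=[[[0,0,0.05],0,0.95],[[0,0,0.05],0,0.95],[[0,0,0.03],0,0.95],[[0,0,0.024],0,0.95],[[0,0,0],0,0.95],[[0,0,0],0,0],[[0,0,0],0,0],[[0,0,0],0,0],[[0,0,0],0,0],[[0,0,0],0,0]], newtons=40)

```text
time: 43.45
tool_pos: [0.4057, 0.1839, 0.0913]
tool_rot: [3.141, -0.001, 0.539]
contact_force: [-1.6, 0.4, 6.1]
opening: 0.0557
grip_force: 39.5
```

```bash
python3 l.py
```

```text
o 48 [607.1 100.5] [ 0.946 -0.737  0.104] rel r 1.071 ang 293.7
o 312 [336.5 169.4] [0.702 0.043 0.104] rel r 0.274 ang 313.0
o 388 [442.3 219.1] [ 0.573 -0.248  0.104] rel r 0.495 ang 276.7
o 364 [398.7 225.8] [ 0.55  -0.13   0.104] rel r 0.375 ang 275.3
b 434 [307.  141.8] [0.78  0.129 0.104] rel r 0.288 ang 336.6
b 330 [286.8 195.8] [0.62  0.175 0.104] rel r 0.125 ang 326.8
b 313 [305.7 235.5] [0.513 0.118 0.104] rel r 0.125 ang 268.9
[(0.57, array([ 0.562, -0.225,  0.018])), (0.56, array([0.714, 0.044, 0.018]))]
[(0.8, array([ 0.434, -0.238,  0.088]))]
[0.40567639 0.18389664 0.09129319] [ 3.14148563e+00 -9.10995634e-04  5.38674640e-01] [2.53117162e-01 4.00260858e-01 1.93671267e+00 2.13816221e-04
 8.03714882e-01 1.28509057e+00]
```

Jar 2 was knocked aside in the drawer: it moved about 30 mm towards -y, but still stands. I shift the third spot to fit.

carry_out(commands=[[[0,0,-0.03],0,0],[[0,0,-0.05],0,0],[[0,0,-0.05],0,0],[[0,0,-0.024],0,0],[[-0.0129,0.0523,0],0,0],[[-0.0129,0.0523,0],0,0],[[-0.0129,0.0523,0],0,0],[[-0.0129,0.0523,0],0,0],[[-0.0129,0.0523,0],0,0],[[-0.0129,0.0523,0],0,0],[[-0.0129,0.0523,0],0,0],[[-0.0129,0.0523,0],0,0],[[-0.0129,0.0523,0],0,0],[[-0.0129,0.0523,0],0,0],[[0,0,0],0,0]])

```text
time: 45.48
tool_pos: [0.5626, -0.3349, 0.2424]
tool_rot: [-3.14, 0.001, 0.535]
contact_force: [0.7, 1.2, -2.3]
opening: 0.056
grip_force: 39.5
```

carry_out(commands=[[[0,0,0],-0.1547,0],[[0,0,0],-0.1547,0],[[0,0,0],-0.1547,0],[[0,0,0],-0.1547,0],[[0,0,0],-0.1547,0],[[0,0,0],-0.1547,0],[[0,0,0],-0.1547,0],[[0,0,0],0,0],[[0,0,0],0,0]])

```text
time: 46.6
tool_pos: [0.5629, -0.3308, 0.2445]
tool_rot: [-3.141, -0.001, 1.619]
contact_force: [0.1, 0.1, -1.8]
opening: 0.0562
grip_force: 39.5
```

```bash
python3 l.py top6.png; python3 -c "
import cv2
i=cv2.imread('pics/top6.png')[170:290,340:520]
cv2.imwrite('pics/c6.png',cv2.resize(i,(720,480),interpolation=cv2.INTER_CUBIC))"
```

```text
o 302 [336.7 169.5] [0.701 0.042 0.104] rel r 0.274 ang 312.7
o 280 [493.3 211.1] [ 0.601 -0.387  0.104] rel r 0.636 ang 277.7
o 166 [568.1 210.3] [ 0.612 -0.589  0.104] rel r 0.838 ang 276.6
o 384 [442.5 219. ] [ 0.573 -0.248  0.104] rel r 0.495 ang 276.7
o 369 [398.7 225.7] [ 0.55  -0.13   0.104] rel r 0.375 ang 275.3
b 347 [308.2 143.3] [0.776 0.126 0.104] rel r 0.286 ang 335.8
b 327 [286.8 195.9] [0.62  0.176 0.104] rel r 0.124 ang 327.2
b 330 [305.4 235.9] [0.512 0.118 0.104] rel r 0.125 ang 268.4
[(0.72, array([ 0.569, -0.221,  0.018]))]
[(0.71, array([ 0.429, -0.229,  0.088])), (0.57, array([0.508, 0.11 , 0.088]))]
[ 0.56300275 -0.33115933  0.24463247] [-3.14152878e+00 -2.35557465e-04  1.62021286e+00] [-6.48999337e-01  5.84757955e-01  1.12675213e+00  1.40719286e-04
  1.43028295e+00 -6.98435604e-01]
```

View pics/c6.png

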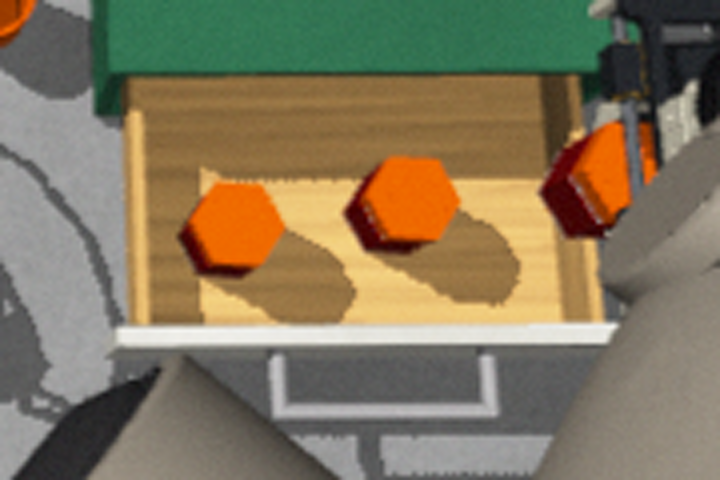

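carry_out(commands=[[[0,0,0.05],0,0],[[0,0,0.05],0,0],[[0,0,0.04],0,0],[[0,0,0.02],0,0],[[0,0,0.008],0,0],[[0,0,0.001],0,0],[[0,0,0],0,0]])

```text
time: 47.62
tool_pos: [0.5635, -0.3317, 0.0767]
tool_rot: [3.14, 0.001, 1.621]
contact_force: [-0.6, 0.3, -2.4]
opening: 0.0564
grip_force: 39.6
```

carry_out(commands=[[[0,0,0.001],0,0],[[0,0,0],0,0.76],[[0,0,0],0,0.76],[[0,0,0],0,0.76],[[0,0,-0.03],0,0.76],[[0,0,-0.05],0,0.76],[[0,0,-0.05],0,0.6],[[0,0,-0.039],0,0.4],[[0.036,-0.042,0],0,0.3],[[0.036,-0.042,0],0,0.3],[[0.036,-0.042,0],0,0.3],[[0,0,0],0,0.3],[[0,0,0],0,0.3]])

```text
time: 49.25
tool_pos: [0.4324, -0.2305, 0.2445]
tool_rot: [3.14, 0.002, 1.621]
contact_force: [0.1, -0.2, 1.1]
opening: 0.0273
grip_force: 0.0
```

```bash
python3 l.py top7.png;python3 s.py side7.png; python3 -c "
import cv2,numpy as np
i=cv2.imread('pics/top7.png')[170:290,340:520];j=cv2.imread('pics/side7.png')[180:380,320:560]
cv2.imwrite('pics/c7.png',np.vstack([cv2.resize(i,(420,280),interpolation=cv2.INTER_CUBIC),cv2.resize(j,(420,320),interpolation=cv2.INTER_CUBIC)]))"
```

```text
o 309 [336.4 169.5] [0.701 0.043 0.104] rel r 0.273 ang 312.8
o 322 [441.3 217.7] [ 0.577 -0.245  0.104] rel r 0.492 ang 277.2
o 372 [398.8 225.5] [ 0.551 -0.131  0.104] rel r 0.376 ang 275.4
o 65 [470.4 217.6] [ 0.581 -0.324  0.104] rel r 0.571 ang 276.6
b 353 [308. 143.] [0.777 0.126 0.104] rel r 0.287 ang 335.8
b 332 [286.8 195.7] [0.62  0.175 0.104] rel r 0.125 ang 326.8
b 325 [305.6 235.9] [0.512 0.118 0.104] rel r 0.125 ang 268.4
[(0.69, array([ 0.564, -0.226,  0.018]))]
[(0.78, array([ 0.432, -0.236,  0.088]))]
[ 0.43267399 -0.23076396  0.24374282] [3.14087818e+00 4.98417011e-04 1.62128599e+00] [-6.46452231e-01  2.78193241e-01  1.61626722e+00  8.06220677e-05
  1.24626440e+00 -6.96967747e-01]
orange0_c [381.9 290.5] 0.63 [ 0.572 -0.266  0.069] drawer [ 0.583 -0.254  0.053]
orange0_c [369.9 294.6] 0.44 [ 0.544 -0.263  0.069] drawer [ 0.553 -0.251  0.053]
blue0_c [285.8 204.9] 0.38 [0.526 0.124 0.069] drawer [0.535 0.147 0.053]
o 325 [342.5 250.5] [ 0.543 -0.154  0.104]
o 438 [382.  280.7] [ 0.565 -0.27   0.104]
o 577 [399.5 308.9] [ 0.551 -0.344  0.104]
o 78 [526.1 377.9] [ 0.638 -0.543  0.104]
o 35 [589.5 387.8] [ 0.708 -0.598  0.104]
```

View pics/c7.png

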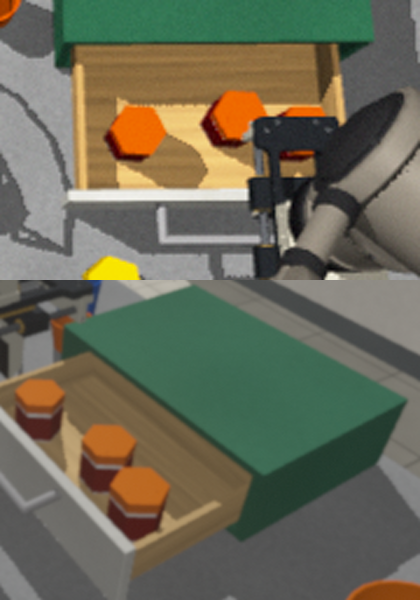

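All three orange jars stand in the drawer. Now grip the handle and push.

carry_out(commands=[[[0,0,0.04],0,0.3],[[0,0,0.04],0,0.3],[[0,0,0.03],0,0.3],[[0,0,0.02],0,0.3],[[0,0,0.015],0,0.3],[[0,0,0.009],0,0.3],[[0,0,0],0,0.3],[[0,0,0],0,0],[[0,0,0],0,0],[[0,0,0],0,0],[[0,0,0],0,0]], newtons=30)

```text
time: 50.92
tool_pos: [0.4321, -0.2301, 0.0903]
tool_rot: [3.14, 0.001, 1.621]
contact_force: [0.3, 0.6, 3.9]
opening: 0.0109
grip_force: 30.0
```

carry_out(commands=[[[0,0.004,0],0,0],[[0,0.008,0],0,0],[[0,0.012,0],0,0],[[0,0.015,0],0,0],[[0,0.015,0],0,0],[[0,0.015,0],0,0],[[0,0.015,0],0,0],[[0,0.015,0],0,0],[[0,0.015,0],0,0],[[0,0.015,0],0,0],[[0,0.012,0],0,0],[[0,0.008,0],0,0],[[0,0.005,0],0,0],[[0,0,0],0,0]])

```text
time: 52.68
tool_pos: [0.5865, -0.2227, 0.0903]
tool_rot: [3.139, 0.001, 1.622]
contact_force: [2.3, -1.7, 3.8]
opening: 0.011
grip_force: 30.0
```

carry_out(commands=[[[0,0.005,0],0,0],[[0,0.005,0],0,0],[[0,0.004,0],0,0],[[0,0.003,0],0,0],[[0,0.002,0],0,0],[[0,0,0],0,0],[[0,0,0],0,0]])

```text
time: 53.55
tool_pos: [0.6011, -0.222, 0.0902]
tool_rot: [-3.135, -0.0, 1.621]
contact_force: [-13.5, -4.0, 13.0]
opening: 0.0108
grip_force: 30.0
```

carry_out(commands=[[[0,0,0],0,0.28],[[0,0,0],0,0.28],[[0,0,-0.03],0,0.28],[[0,0,-0.05],0,0.28],[[0,0,-0.05],0,0.4],[[0,0,-0.024],0,0.5],[[0.052,-0.0073,0],0,0.5],[[0.052,-0.0073,0],0,0.5],[[0.052,-0.0073,0],0,0.5],[[0.052,-0.0073,0],0,0.5],[[0.052,-0.0073,0],0,0.5],[[0.052,-0.0073,0],0,0.5],[[0.052,-0.0073,0],0,0.5],[[0.052,-0.0073,0],0,0.5],[[0.052,-0.0073,0],0,0.5],[[0,0,0],0,0.5]])

```text
time: 55.55
tool_pos: [0.5137, 0.2465, 0.2431]
tool_rot: [-3.14, -0.001, 1.627]
contact_force: [0.3, -0.4, -0.1]
opening: 0.046
grip_force: 0.0
```

carry_out(commands=[[[0,0,0],0.163,0.5],[[0,0,0],0.163,0.5],[[0,0,0],0.163,0.5],[[0,0,0],0.163,0.5],[[0,0,0],0.163,0.5],[[0,0,0],0.163,0.5],[[0,0,0],0.163,0.5],[[0,0,0],0,0.5],[[0,0,0],0,0.5]])

```text
time: 56.68
tool_pos: [0.5152, 0.2425, 0.2435]
tool_rot: [-3.141, 0.0, 0.483]
contact_force: [0.2, -0.3, -0.2]
opening: 0.0459
grip_force: 0.0
```

```bash
python3 l.py top8.png; python3 s.py
```

```text
o 89 [606.7 100.4] [ 0.946 -0.736  0.104] rel r 1.070 ang 293.7
o 332 [336.4 169.1] [0.703 0.043 0.104] rel r 0.274 ang 313.1
b 541 [306.4 140.9] [0.783 0.131 0.104] rel r 0.290 ang 337.2
b 278 [288.1 195.2] [0.622 0.172 0.104] rel r 0.128 ang 326.2
b 325 [305.5 235.9] [0.512 0.118 0.104] rel r 0.125 ang 268.4
[]
[(0.88, array([ 0.586, -0.229,  0.088]))]
[0.51514585 0.24280809 0.24367131] [-3.14151247e+00  6.02218601e-05  4.81973510e-01] [3.05861899e-01 4.24071219e-01 1.39824167e+00 7.06170642e-05
 1.31935311e+00 1.39466715e+00]
blue0_c [283.9 205.9] 0.58 [0.519 0.122 0.069] drawer [0.528 0.145 0.053]
o 58 [523.5 379. ] [ 0.633 -0.542  0.104]
b 54 [311.3 180.3] [0.625 0.161 0.104]
b 68 [282.6 195.9] [0.516 0.119 0.104]
```

View pics/top8.png

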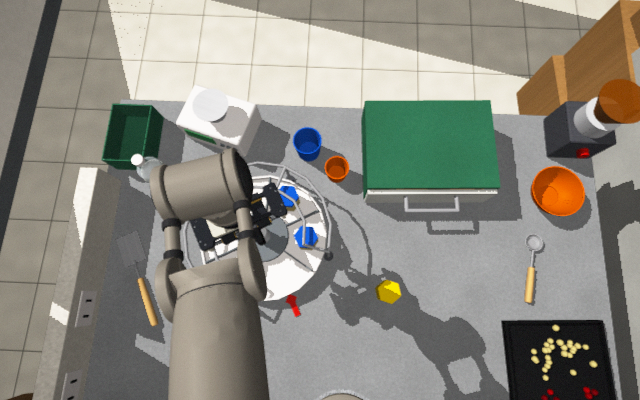

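carry_out(commands=[[[0,0,0.04],0,0.5],[[0,0,0.04],0,0.5],[[0,0,0.018],0,0.5],[[0,0,0],0,0.5],[[0,0,0],0,0],[[0,0,0],0,0],[[0,0,0],0,0],[[0,0,0],0,0],[[0,0,0],0.1,0],[[0,0,0],0.165,0],[[0,0,0],0.165,0],[[0,0,0],0.165,0],[[0,0,0],0.165,0],[[0,0,0],0.165,0],[[0,0,0],0.12,0],[[0,0,0],0.02,0],[[0,0,0],0,0]])

```text
time: 59.1
tool_pos: [0.5155, 0.2434, 0.1465]
tool_rot: [-3.14, -0.001, -0.582]
contact_force: [-0.9, 3.9, 4.8]
opening: 0.0177
grip_force: 30.0
```

carry_out(commands=[[[0,0,0],0,0.5],[[0,0,0],0,0.5],[[0,0,-0.04],0,0.5],[[0,0,-0.05],0,0.5],[[0.05,0,-0.01],0,0.5],[[0.06,0,0],0,0.5],[[0.06,0,0],0,0.5],[[0.06,0,0],0,0.5],[[0.03,0,0],0,0.5],[[0,0,0],0,0.5],[[0,0,0],0,0.5]])

```text
time: 60.48
tool_pos: [0.7313, 0.0999, 0.2451]
tool_rot: [3.141, 0.001, -0.584]
contact_force: [-0.7, -0.0, -0.4]
opening: 0.0458
grip_force: 0.0
```

```bash
python3 l.py top9.png;python3 - <<'E'
import cv2
t=cv2.imread('pics/top9.png')
for c in (415,450): print(c,t[182:222,c].mean(1).astype(int).tolist())
cv2.imwrite('pics/c9.png',cv2.resize(t[120:320,170:510],(782,460),interpolation=cv2.INTER_CUBIC))
E
```

```text
o 91 [606.9 100.4] [ 0.947 -0.736  0.104] rel r 1.070 ang 293.8
o 68 [344.7 170.1] [0.701 0.02  0.104] rel r 0.290 ang 309.7
[]
[(0.8, array([ 0.598, -0.222,  0.088]))]
[0.73126522 0.10057875 0.24635207] [-3.14130714e+00 -9.92692886e-05 -5.83018482e-01] [3.29233351e-02 7.73176160e-01 7.74605975e-01 1.75742924e-04
 1.59356454e+00 2.18674215e+00]
415 [89, 89, 93, 93, 86, 82, 50, 109, 154, 180, 235, 228, 125, 110, 109, 108, 109, 112, 111, 108, 104, 96, 96, 97, 94, 94, 86, 96, 115, 126, 107, 97, 96, 94, 97, 92, 95, 96, 93, 99]
450 [86, 90, 87, 89, 85, 77, 57, 107, 143, 173, 232, 219, 103, 103, 107, 108, 109, 107, 110, 111, 103, 96, 94, 95, 95, 102, 136, 186, 182, 149, 98, 98, 95, 94, 91, 95, 95, 96, 114, 164]
```

View pics/c9.png

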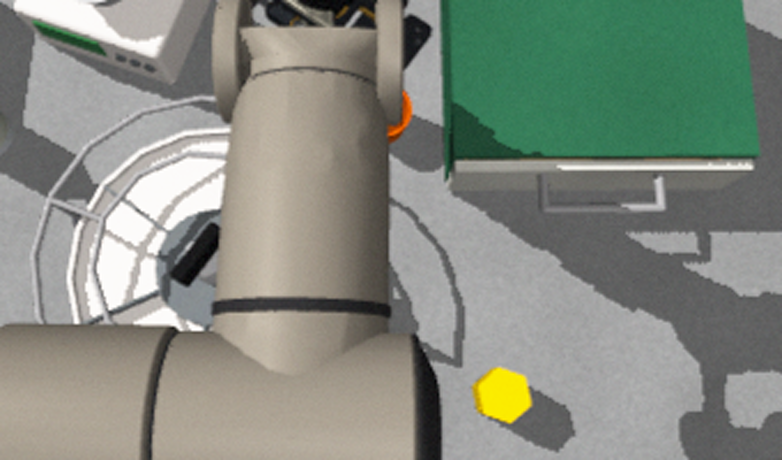

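carry_out(commands=[[[-0.004,0.054,0],0,0.5],[[-0.004,0.054,0],0,0.5],[[-0.004,0.054,0],0,0.5],[[-0.004,0.054,0],0,0.5],[[-0.004,0.054,0],0,0.5],[[-0.004,0.054,0],0,0.5],[[-0.004,0.054,0],0,0.5],[[0,0,0],0,0.5],[[0,0,0],0,0.5]])

```text
time: 61.75
tool_pos: [0.5002, -0.1996, 0.2463]
tool_rot: [-3.141, -0.001, -0.584]
contact_force: [0.6, -0.0, -0.3]
opening: 0.0457
grip_force: 0.0
```

```bash
python3 l.py top10.png;python3 s.py; python3 - <<'E'
import cv2
t=cv2.imread('pics/top10.png')
cv2.imwrite('pics/c10.png',cv2.resize(t[120:320,170:510],(782,460),interpolation=cv2.INTER_CUBIC))
E
```

```text
o 309 [336.4 169.5] [0.701 0.043 0.104] rel r 0.273 ang 312.8
b 349 [308.  143.3] [0.776 0.126 0.104] rel r 0.286 ang 335.8
b 346 [305.4 237.4] [0.508 0.118 0.104] rel r 0.126 ang 266.6
b 387 [277.2 276. ] [0.404 0.186 0.104] rel r 0.125 ang 207.2
[]
[(0.82, array([ 0.601, -0.223,  0.088]))]
[ 0.50069112 -0.1990512   0.24579251] [-3.14126094e+00 -2.02032890e-04 -5.82396479e-01] [-5.20849145e-01  3.65593591e-01  1.48287112e+00  3.31369176e-04
  1.29290590e+00  1.63225276e+00]
o 73 [526.7 377.5] [ 0.639 -0.543  0.104]
b 104 [366.6 180.6] [0.768 0.084 0.104]
b 149 [235.4 195.6] [0.403 0.181 0.104]
b 72 [282.3 196.6] [0.514 0.117 0.104]
```

View pics/c10.png

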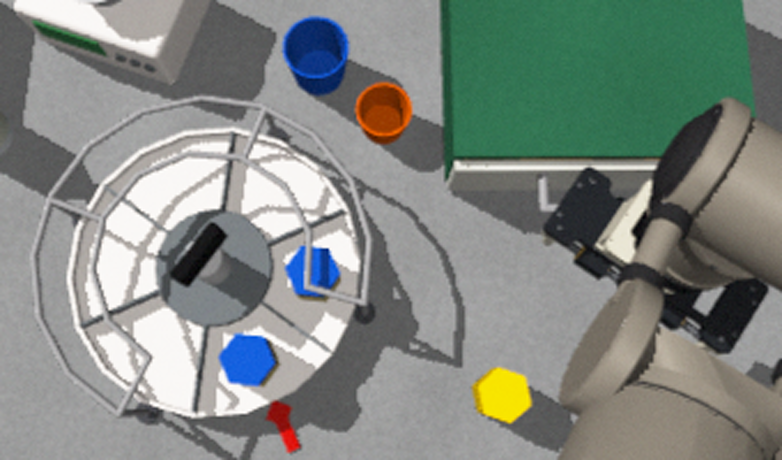

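A blue jar stands at the middle of the gap (207.2°, crop (248,358)), the other stays in its bay, the drawer is shut, and both cups are untouched. Handing in.

```bash
python3 -c "
from cell import robot
print(robot.hand_in())"
```

```text
the job is handed in; nothing more can be done
None
```

The job is handed in: all three orange-lidded jars are in the shut drawer, one blue-lidded jar stands at the middle of the gap, and the other blue jar and both cups are in place; no verdict came back on hand-in.

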